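# Push the timer and salt cellar home along the parking rail

## Task

Tidy the cooking corner by pushing only: with the fingertips or the outside of the fingers, slide the white kitchen timer, dial still towards you, along the worktop until its back is flush against the low dark wooden rail and its side is against the block that projects at one end of the rail. Push the round wooden salt cellar up against the rail too, next to the timer and touching it. Do not pick up, lift or tip either of them, and leave the other things where they stand.

Things in the scene. Friction and masses are not known exactly. Their poses are not given: they have to be found in the camera images.
- rail: Fixed straight dark wooden rail on the worktop: 18 mm deep (x), 342 mm long (y), 30 mm high. Origin at the centre of its underside; its y axis runs along the rail, -x is its front side, which faces the robot and against which things are parked (front face at x = -9 mm).
- end_stop: Fixed dark wooden block at one end of the rail (left or right, it varies) that projects to the front: 18 mm wide (y), 30 mm high, x = -90 to +9 mm in its own frame. Axes parallel to the rail's; origin on the underside, on the rail's centre line, 180 mm from the rail's origin. The rail's other end has only a cap (18 x 18 x 30 mm) that does not project.
- timer: White cube kitchen timer, loose, 0.2 to 0.4 kg. Origin on its underside, z up. Cube: x -24 to 38, y -31 to 31, z 0 to 62 mm. The dial (it does not turn) is on the -x face, roughly towards the robot: disc of radius 17.4 mm, 5 mm thick, centred at z = 31, with an upright bar grip (6 mm wide, z 16 to 46) out to x = -38. +x is its back. Starts in front of the rail, up to 0.5 rad askew to it.
- timer_dial (a point): The outer end of the timer's dial grip: x = -38, y = 0, z = 31 mm in the timer's frame.
- salt_cellar: Round wooden salt cellar, loose, about 0.15 to 0.3 kg. Origin at the centre of its underside. Body radius 34 mm to a height of 46 mm, lid radius 35 mm from 46 to 57 mm, small knob on top to 70 mm. The lid does not move. It starts in front of the rail, beside the timer (left or right of it).
- ramekin: Small white ramekin, bystander, 67 mm wide, 40 mm high; origin at the centre of its underside.
- mug: Yellow mug with a handle, bystander, 92 x 127 x 95 mm; origin at the centre of its underside.
- matchbox: Matchbox, bystander, 37 x 56 x 17 mm; origin at the centre of its underside.
- dough_scraper: Dough scraper with a wooden grip, lying flat, bystander, 81 x 124 x 16 mm; origin at the centre of its underside.
There are look-alikes about, which are no part of the job. What is shaped like the timer but red is not meant.

How it is judged (in metres and radians):
At the end, for the whole second after the job is handed in: The timer stands upright at rest with its dial to the front, its back within 5 mm of the rail and parallel to it within 0.07 rad, its side within 6 mm of the projecting end block; the salt cellar stands upright at rest in front of the rail within 6 mm of it and within 7 mm of the timer's side (x of timer in the frame of rail above -0.052 m and x of timer_dial in the frame of rail below -0.075 m and angle between the x axis of timer and the x axis of rail, either way round below 0.07 rad and ((y of end_stop in the frame of rail above 0 m and y of timer in the frame of end_stop between -0.046 and -0.03 m) or (y of end_stop in the frame of rail below 0 m and y of timer in the frame of end_stop between 0.03 and 0.046 m)) and x of salt_cellar in the frame of rail between -0.049 and -0.03 m and y of salt_cellar in the frame of timer between -0.073 and 0.073 m and angle between each of timer, salt_cellar's own z axis and vertical below 0.05 rad and height (world z) of each of timer, salt_cellar below 0.005 m and linear speed of each of timer, salt_cellar below 0.01 m/s); the robot touches nothing.
It fails at once if the timer or the salt cellar is lifted off the worktop (more than 8 mm) (height (world z) of any of timer, salt_cellar above 0.008 m).
It fails at once if the timer or the salt cellar is tipped by more than 0.2 rad (angle between any of timer, salt_cellar's own z axis and vertical above 0.2 rad).
It fails at once if the ramekin, mug, matchbox or dough scraper is moved by more than 30 mm (distance of any of ramekin, mug, matchbox, dough_scraper from where it was at the start of the episode above 0.03 m).
It also fails if it takes over 67 s, if anything falls off the work surface, if the arm or the gripper's body presses on something with over 40 N, if the wrist force passes 120 N, or if a joint passes its speed limit or range.

## Robot

A 6-joint arm with a two-finger parallel gripper is mounted at the origin on a cart in front of the work surface, level with it; the furniture and walls round the work are solid. World frame = base frame: x ahead of the robot, y to its left, z up, the work surface at z = 0. Lengths are in m, angles in degrees, forces in N, time in s.
With the tool pointing down it reaches from about 0.325 to 0.85 m from the base axis. Payload 4.4 kg.
Tool frame: the origin (TCP) lies between the finger pads; the fingertips stand 8 mm ahead of it and the grasp point (between the pads) lies 11 mm behind it (robot.finger_overhang is the distance from the TCP to the fingertips, in m); z points along the fingers, y is the line along which they close (so a half turn about z gives the same grasp; the last joint's range is limited). The gripper opens to 94 mm and grips with 3 to 60 N. Pads are 16 mm wide; open, the fingers measure 119 mm over their backs; the gripper's body (75 mm by 177 mm) begins 78 mm behind the grasp point.
Start: joints at [57.267, 11.837, 88.321, -0, 79.842, -8.623], TCP at [0.235, 0.525, 0.213] pointing down, gripper open.
Joint ranges: [-156.59, 156.59], [-49.26, 127.26], [12.9, 141.05], [-63.56, 243.56], [4.71, 150.69], [-161.64, 161.64]. Speed limits (degrees/s): [159.86, 159.86, 180, 180, 180, 180].

## Interface

Orientations are given as [roll, pitch, yaw] about the fixed x, y, z axes, in that order (R = Rz(yaw) Ry(pitch) Rx(roll)).
In Python, from plant import robot gives the robot as it stands. The module is installed in compiled form; this text tells all that it offers.
- The arm moves only by the tool servo_tool, never from a script. Its argument "series" is a list of rows, each a list of 3 entries, a list of its own where there are three numbers: the shift along the tool's x, y, z in cm, then the turn, a rotation vector about the tool's x, y, z in degrees, then the gripper's target within -1 to 1 (shut at 1, half-way at 0, fully open at -1). In form: [[[x, y, z], [wx, wy, wz], hand], ...]. A call has 1 to 20 rows; each row shifts and turns the commanded pose from where the row before left it, along the tool's axes as they then stand; what a row does not reach is not made up. A row lasts 1/12 s, in which the tool goes at most 41.7 mm and 7.16 degrees, less where a joint would pass 70% of its speed; a pose out of reach is approached as far as the arm can. A call with a gripper value outside its range is refused whole. The fingers move at their own pace and stop on an object; "newtons" is the grip in N (left out, the last holds). Time passes only in rows, so rows that do not move let the fingers close. It gives the time, the measured TCP pose, the force, the opening and the grip force at its end, in the units of the state.
- robot.read_state(): the state, without advancing time (a new reading comes with each control period).
- robot.snapshot(name): name is "scene" or "top" or "wrist"; returns the picture (384x512x3 uint8, blue, green, red); there is no depth.
- robot.camera_info(name): a dict with "fx", "fy", "cx", "cy" (pixels), "rvec" (rotation vector, rad) and "tvec" (3), from world to camera coordinates, as OpenCV has them. Camera axes: x right, y down, z forward; pixel columns grow to the right and rows downward; lengths in m; the calibration is good to about 2 mm. A picture is of the moment at which its call begins: read the wrist's pose just before it. camera_info takes no time and is no camera call; for the wrist camera it gives the pose at the moment of the call.
- robot.finish_job(): hands the job in; it is judged then, once.
The state is a dict: "clock": time; "joints": joint angles; "qd": joint speeds; "joint_torque": joint torques, N m; "eef_pos": TCP position; "tcp_rot": TCP orientation; "contact_force": force on the tool from outside, world axes, zero at the start; "ft_torque": the same for the moment, N m; "opening": finger opening in m; "grip_force": force on a finger pad.
Only numpy, scipy, OpenCV 4.12 (cv2) and the standard library are available. Lean on these libraries where they do the work, as an engineer would, in place of code of your own. Each camera call takes 0.05 s, during which the arm holds its last target. There are 200 camera calls.

## Working session

There is one attempt and no reset: what is moved stays moved. The work goes in short steps, Python scripts to look and compute and a tool call to move; the robot and the scene stay as the last step left them, time stands still between calls to the robot, and variables do not carry over. Pictures are saved under pics/ and viewed, at most 10 in all, crops included, and the job is handed in when it is done.

Besides the shell and the picture viewer there is one more tool, called by a JSON object that holds its "method" and its "body". servo_tool: Moves the arm, as the interface text tells. Its arguments: {"type":"object","properties":{"series":{"type":"array","items":{"type":"array"}},"newtons":{"type":"number"}},"required":["series"]}

```bash
mkdir -p pics
cat > h.py <<'E'
import numpy as np, cv2
from plant import robot
def cam(n):
    c=robot.camera_info(n); K=np.array([[c['fx'],0,c['cx']],[0,c['fy'],c['cy']],[0,0,1.]])
    return K,np.array(c['rvec'],float).reshape(3),np.array(c['tvec'],float).reshape(3)
def ray(C,uv,z):
    K,r,t=C; R=cv2.Rodrigues(r)[0]; o=-R.T@t
    d=(R.T@np.linalg.inv(K)@np.c_[np.atleast_2d(uv).astype(float),np.ones(len(np.atleast_2d(uv)))].T).T
    return o+d*((z-o[2])/d[:,2])[:,None]
def proj(C,P):
    K,r,t=C; return cv2.projectPoints(np.atleast_2d(P).astype(float),r,t,K,None)[0].reshape(-1,2)
E
python3 - <<'E'
from h import *
ims=[robot.snapshot(n) for n in('scene','top')]
for n,i in zip(('scene','top'),ims):
    cv2.imwrite(f'pics/{n}0.png',i); print(n,-cv2.Rodrigues(cam(n)[1])[0].T@cam(n)[2])
print(robot.read_state())
E
```

```text
scene [-0.15704869 -0.77409548  1.2278857 ]
top [ 0.34169221 -0.00328627  1.12794824]
{'clock': 0.1, 'joints': array([ 5.72666676e+01,  1.18818081e+01,  8.83950535e+01, -1.11405870e-03,
        7.98421115e+01, -8.62180698e+00]), 'qd': array([-0.01007367, -0.15748837, -0.12011205,  0.01260554,  0.03913502,
        0.08030688]), 'joint_torque': array([ 9.53107758e-06, -3.71865964e+01, -2.82293719e+01,  7.00128637e-02,
        3.11343488e-02, -4.84295936e-05]), 'eef_pos': array([0.23451275, 0.52422649, 0.21239563]), 'tcp_rot': array([-1.79882207e+02, -1.67516554e-02,  1.55888655e+02]), 'contact_force': array([ 0.16342453, -0.67016131, -0.24740227]), 'ft_torque': array([-0.0156855 , -0.02573427,  0.01239367]), 'grip_force': 0.0, 'opening': 0.09380032754154016}
```

View pics/scene0.png

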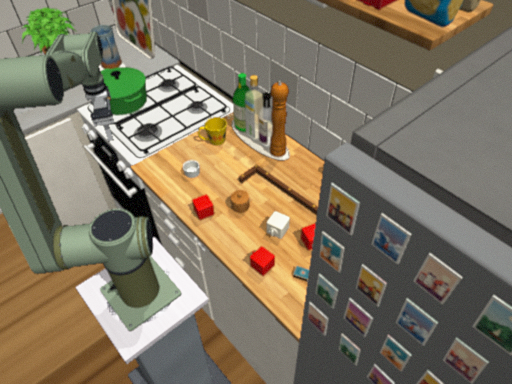

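View pics/top0.png

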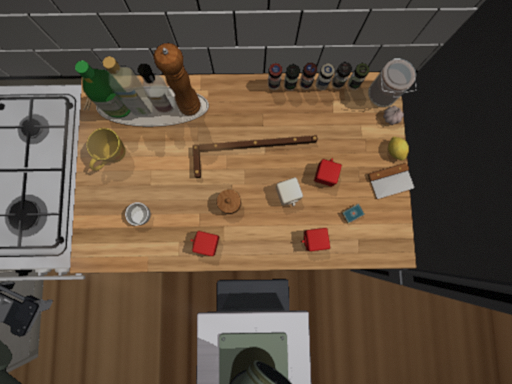

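The top view shows the rail from (200,148) to (316,138) with the end block at its left, (197,162).
- Timer candidates: the white cube (290,191), and the red cubes (206,244), (317,240) and (328,173), which are excluded by colour. The white ramekin at (137,214) is round. I choose the cube at (290,191).
- Salt cellar candidates: the round wooden pot (229,203) or the pepper mill (172,55). I choose the pot.

Next I check this in one close crop and measure.

Run:
```python
from h import *
im=cv2.imread('pics/top0.png'); C=cam('top')
cv2.imwrite('pics/crop0.png',cv2.resize(im[125:255,180:350],None,fx=4.5,fy=4.5,interpolation=cv2.INTER_CUBIC))
hsv=cv2.cvtColor(im,cv2.COLOR_BGR2HSV)
m=((hsv[...,1]<60)&(hsv[...,2]>120)).astype(np.uint8)*255
k=np.zeros_like(m);k[165:220,265:315]=1; m*=k
c=max(cv2.findContours(m,0,2)[0],key=cv2.contourArea); print('timer',cv2.minAreaRect(c),cv2.contourArea(c),c[:,0].tolist())
m=((hsv[...,2]<75)).astype(np.uint8)*255
k=np.zeros_like(m);k[130:182,188:322]=1; m*=k
c=max(cv2.findContours(m,0,2)[0],key=cv2.contourArea); print('rail',cv2.approxPolyDP(c,2.5,True)[:,0].tolist())
print('g',ray(C,[[229,203],[290,191]],.057),'px/m',C[0][0,0]/C[2][2])
print(hsv[203,229],hsv[192,222],hsv[210,250])
```

```text
timer ((290.3642578125, 192.1199188232422), (26.032434463500977, 21.054656982421875), 70.34617614746094) 428.5 [[292, 178], [291, 179], [289, 179], [288, 180], [286, 180], [285, 181], [283, 181], [282, 182], [280, 182], [279, 183], [278, 183], [277, 184], [277, 186], [278, 187], [278, 188], [279, 189], [279, 191], [280, 192], [280, 194], [281, 195], [281, 197], [282, 198], [282, 200], [283, 201], [283, 202], [287, 202], [288, 201], [289, 201], [290, 202], [290, 203], [291, 202], [292, 202], [293, 203], [293, 205], [294, 204], [294, 202], [295, 201], [296, 201], [297, 200], [296, 199], [297, 198], [299, 198], [300, 197], [301, 197], [302, 196], [302, 194], [301, 193], [301, 191], [300, 190], [300, 188], [299, 187], [299, 185], [298, 184], [298, 183], [297, 182], [297, 180], [296, 179], [296, 178]]
rail [[316, 140], [312, 136], [306, 141], [225, 148]]
g [[ 0.46034805  0.06084594  0.057     ]
 [ 0.49236792 -0.11450508  0.057     ]] px/m 356.401786245035
[ 14 157 107] [ 14 157 130] [ 15 134 154]
```

View pics/crop0.png

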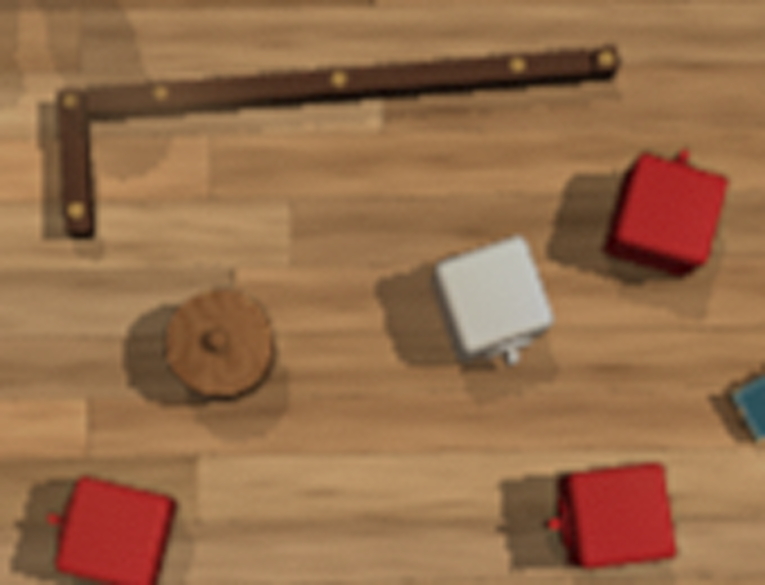

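The crop confirms the white cube as the timer: top corners at crop (436,268), (522,236), (553,322), (467,356), dial at the bottom (512,352). The salt lid centre is at (219,342). The brass pins on the rail run from (70,101) to (606,59).

Run:
```python
from h import *
C=cam('top'); f=lambda p,z: ray(C,np.array(p)/4.5+[180,125]-0.4,z)
r=f([[70,101],[162,93],[339,79],[517,65],[606,59],[76,210]],.03)
t=f([[436,268],[522,236],[553,322],[467,356]],.062); s=f([[219.5,342]],.057)
d=r[0]-r[4]; a=np.arctan2(-d[0],d[1]); print('rail',r[2],np.linalg.norm(d),'yaw',np.degrees(a))
print(r)
R=np.array([[np.cos(a),np.sin(a)],[-np.sin(a),np.cos(a)]])
o=r[:5,:2].mean(0); o=r[2,:2]
print('pins in rail',(R@(r[:,:2]-o).T).T.round(4))
e=(t[0]+t[1]-t[2]-t[3]); ty=np.arctan2(e[1],e[0]); c=t.mean(0)[:2]
print('timer c',c,'edges',[np.linalg.norm(t[i]-t[i-1]).round(4) for i in range(4)],'yaw',np.degrees(ty),'inrail',R@(c-o))
print('corners',(R@(t[:,:2]-o).T).T.round(4))
print('salt',s,R@(s[0,:2]-o))
red=f([[668,205],[115,525],[630,512]],.062);print('reds',red,(R@(red[:,:2]-o).T).T.round(3))
```

```text
rail [ 0.64611514 -0.01645967  0.03      ] 0.3596294444393788 yaw 3.7672634846698054
[[ 0.6336445   0.16328314  0.03      ]
 [ 0.63823114  0.1018959   0.03      ]
 [ 0.64611514 -0.01645967  0.03      ]
 [ 0.65401046 -0.13580475  0.03      ]
 [ 0.65727352 -0.19556921  0.03      ]
 [ 0.5594685   0.15858262  0.03      ]]
pins in rail [[-6.000e-04  1.802e-01]
 [-1.000e-04  1.186e-01]
 [ 0.000e+00  0.000e+00]
 [ 0.000e+00 -1.196e-01]
 [-6.000e-04 -1.795e-01]
 [-7.500e-02  1.804e-01]]
timer c [ 0.4939391  -0.11259709] edges [np.float64(0.0594), np.float64(0.059), np.float64(0.0584), np.float64(0.0589)] yaw 17.743082478370674 inrail [-0.15816381 -0.08593114]
corners [[-0.1377 -0.0505]
 [-0.1215 -0.1072]
 [-0.1782 -0.1212]
 [-0.1953 -0.0649]]
salt [[0.4672699  0.06259241 0.057     ]] [-0.17326476  0.09063207]
reds [[ 0.55073772 -0.22563871  0.062     ]
 [ 0.35327037  0.1277503   0.062     ]
 [ 0.35652202 -0.19264392  0.062     ]] [[-0.109 -0.202]
 [-0.283  0.163]
 [-0.301 -0.157]]
```

{"method": "servo_tool", "body": {"series": [[[-2.26, -2.58, 0], [0, 0, 0], 0.13], [[-2.26, -2.58, 0], [0, 0, 0], 0.13], [[-2.26, -2.58, 0], [0, 0, 0], 0.13], [[-2.26, -2.58, 0], [0, 0, 0], 0.13], [[-2.26, -2.58, 0], [0, 0, 0], 0.13], [[-2.26, -2.58, 0], [0, 0, 0], 0.13], [[-2.26, -2.58, 0], [0, 0, 0], 0.13], [[-2.26, -2.58, 0], [0, 0, 0], 0.13], [[-2.26, -2.58, 0], [0, 0, 0], 0.13], [[-2.26, -2.58, 0], [0, 0, 0], 0.13], [[-2.26, -2.58, 0], [0, 0, 0], 0.13], [[-2.26, -2.58, 0], [0, 0, 0], 0.13], [[-2.26, -2.58, 0], [0, 0, 0], 0.13], [[-2.26, -2.58, 0], [0, 0, 0], 0.13], [[-2.26, -2.58, 0], [0, 0, 0], 0.13], [[-2.26, -2.58, 0], [0, 0, 0], 0.13], [[-2.26, -2.58, 0], [0, 0, 0], 0.13], [[-2.26, -2.58, 0], [0, 0, 0], 0.13], [[-2.26, -2.58, 0], [0, 0, 0], 0.13], [[-2.26, -2.58, 0], [0, 0, 0], 0.13]]}}

```text
clock: 1.77
eef_pos: [0.4365, -0.1324, 0.2131]
tcp_rot: [180.0, -0.0, 155.9]
contact_force: [0.7, -0.2, 0.5]
opening: 0.0411
grip_force: 0.0
```

{"method": "servo_tool", "body": {"series": [[[0, 0, 0], [0, 0, 6.9], 0.13], [[0, 0, 0], [0, 0, 6.9], 0.13], [[0, 0, 0], [0, 0, 6.9], 0.13], [[0, 0, 0], [0, 0, 6.9], 0.13], [[0, 0, 0], [0, 0, 6.9], 0.13], [[0, 0, 0], [0, 0, 6.9], 0.13], [[0, 0, 0], [0, 0, 6.9], 0.13], [[0, 0, 0], [0, 0, 6.9], 0.13], [[0, 0, 0], [0, 0, 6.9], 0.13], [[0, 0, 0], [0, 0, 6.9], 0.13], [[0, 0, 0], [0, 0, 6.9], 0.13], [[0, 0, 0], [0, 0, 6.9], 0.13], [[0, 0, 0], [0, 0, 6.9], 0.13], [[0, 0, 0], [0, 0, 6.9], 0.13], [[0, 0, 0], [0, 0, 6.9], 0.13], [[0, 0, 0], [0, 0, 6.9], 0.13], [[0, 0, 0], [0, 0, 6.9], 0.13], [[0, 0, 0], [0, 0, 6.9], 0.13], [[0, 0, 0], [0, 0, 6.9], 0.13], [[0, 0, 0], [0, 0, 6.9], 0.13]]}}

```text
clock: 3.43
eef_pos: [0.4363, -0.1306, 0.2129]
tcp_rot: [-180.0, 0.0, 17.5]
contact_force: [0.8, -0.5, 0.2]
opening: 0.0411
grip_force: 0.0
```

{"method": "servo_tool", "body": {"series": [[[0, 0, 3.2], [0, 0, 0], 0.13], [[0, 0, 3.2], [0, 0, 0], 0.13], [[0, 0, 3.2], [0, 0, 0], 0.13], [[0, 0, 3.2], [0, 0, 0], 0.13], [[0, 0, 3.2], [0, 0, 0], 0.13], [[0, 0, 2.2], [0, 0, 0], 0.13], [[0, 0, 1.1], [0, 0, 0], 0.13], [[0.5, 0, 0], [0, 0, 0], 0.13], [[0.5, 0, 0], [0, 0, 0], 0.13], [[0.5, 0, 0], [0, 0, 0], 0.13], [[0.5, 0, 0], [0, 0, 0], 0.13], [[0.4, 0, 0], [0, 0, 0], 0.13], [[0.4, 0, 0], [0, 0, 0], 0.13]]}}

```text
clock: 4.52
eef_pos: [0.4639, -0.1225, 0.0215]
tcp_rot: [179.9, 0.0, 17.9]
contact_force: [-4.0, -2.0, 1.7]
opening: 0.041
grip_force: 1.9
```

Run:
```python
from h import *
a=robot.snapshot('top'); b=robot.snapshot('wrist')
a=cv2.resize(a[115:255,180:350],None,fx=3,fy=3,interpolation=cv2.INTER_CUBIC)
b=cv2.resize(b,(512,384))[:, :]
cv2.imwrite('pics/p1.png',np.hstack([a[:384,:288*1],b]) )
```

```text
(no output)
```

View pics/p1.png

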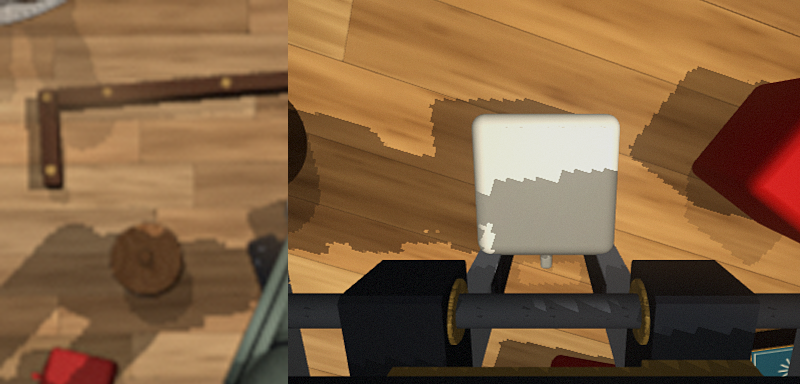

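The wrist view shows both fingers flush on the timer's face at (478,255) and (612,255), straddling the dial grip at (546,262). Next I push while turning it to the rail's direction.

{"method": "servo_tool", "body": {"series": [[[0.5, 0, 0], [0, 0, 1], 0.13], [[0.5, 0, 0], [0, 0, 1], 0.13], [[0.5, 0, 0], [0, 0, 1], 0.13], [[0.5, 0, 0], [0, 0, 1], 0.13], [[0.5, 0, 0], [0, 0, 1], 0.13], [[0.5, 0, 0], [0, 0, 1], 0.13], [[0.5, 0, 0], [0, 0, 1], 0.13], [[0.5, 0, 0], [0, 0, 1], 0.13], [[0.5, 0, 0], [0, 0, 1], 0.13], [[0.5, 0, 0], [0, 0, 1], 0.13], [[0.5, 0, 0], [0, 0, 1], 0.13], [[0.5, 0, 0], [0, 0, 1], 0.13], [[0.5, 0, 0], [0, 0, 1], 0.13], [[0.5, 0, 0], [0, 0, 1], 0.13], [[0.5, 0, 0], [0, 0, 0], 0.13], [[0.5, 0, 0], [0, 0, 0], 0.13], [[0.5, 0, 0], [0, 0, 0], 0.13], [[0.5, 0, 0], [0, 0, 0], 0.13]]}}

```text
clock: 6.12
eef_pos: [0.5523, -0.1071, 0.0204]
tcp_rot: [180.0, -0.0, 3.9]
contact_force: [-2.4, 0.1, 1.1]
opening: 0.0404
grip_force: 1.1
```

{"method": "servo_tool", "body": {"series": [[[0.4, 0, 0], [0, 0, 0], 0.13], [[0.4, 0, 0], [0, 0, 0], 0.13], [[0.3, 0, 0], [0, 0, 0], 0.13], [[0.3, 0, 0], [0, 0, 0], 0.13], [[0.2, 0, 0], [0, 0, 0], 0.13], [[0.2, 0, 0], [0, 0, 0], 0.13], [[0.1, 0, 0], [0, 0, 0], 0.13]]}}

```text
clock: 6.7
eef_pos: [0.571, -0.1057, 0.0204]
tcp_rot: [180.0, -0.0, 3.9]
contact_force: [-2.0, -0.1, 0.6]
opening: 0.0409
grip_force: 1.4
```

{"method": "servo_tool", "body": {"series": [[[0.1, 0, 0], [0, 0, 0], 0.13], [[0.1, 0, 0], [0, 0, 0], 0.13], [[0.1, 0, 0], [0, 0, 0], 0.13], [[0.1, 0, 0], [0, 0, 0], 0.13]]}}

```text
clock: 7.03
eef_pos: [0.5712, -0.1056, 0.0205]
tcp_rot: [-180.0, 0.5, 3.9]
contact_force: [-14.7, -1.1, 10.7]
opening: 0.0408
grip_force: 7.1
```

{"method": "servo_tool", "body": {"series": [[[-1, 0, 0], [0, 0, 0], 0.13], [[-2.4, 0, 0], [0, 0, 0], 0.13], [[0, 0, -3], [0, 0, 0], 0.13], [[0, 0, -3.5], [0, 0, 0], 0.13], [[0, 0, -3], [0, 0, 0], 0.13], [[2.1, 1.7, 0], [0, 0, 0], 0.45], [[2.1, 1.7, 0], [0, 0, 0], 0.45], [[2.1, 1.6, 0], [0, 0, 0], 0.45]]}}

```text
clock: 7.7
eef_pos: [0.6094, -0.1543, 0.1176]
tcp_rot: [179.9, -0.3, 3.9]
contact_force: [-0.4, 0.2, -0.2]
opening: 0.0264
grip_force: 0.0
```

{"method": "servo_tool", "body": {"series": [[[0, 0, 0], [0, 0, -6.92], 0.45], [[0, 0, 0], [0, 0, -6.92], 0.45], [[0, 0, 0], [0, 0, -6.92], 0.45], [[0, 0, 0], [0, 0, -6.92], 0.45], [[0, 0, 0], [0, 0, -6.92], 0.45], [[0, 0, 0], [0, 0, -6.92], 0.45], [[0, 0, 0], [0, 0, -6.92], 0.45], [[0, 0, 0], [0, 0, -6.92], 0.45], [[0, 0, 0], [0, 0, -6.92], 0.45], [[0, 0, 0], [0, 0, -6.92], 0.45], [[0, 0, 0], [0, 0, -6.92], 0.45], [[0, 0, 0], [0, 0, -6.92], 0.45], [[0, 0, 0], [0, 0, -6.92], 0.45], [[0, 0, 0], [0, 0, 0], 0.45]]}}

```text
clock: 8.87
eef_pos: [0.6078, -0.1535, 0.1158]
tcp_rot: [179.9, 0.0, 94.0]
contact_force: [-0.4, -0.1, 0.2]
opening: 0.0257
grip_force: 0.0
```

Run:
```python
from h import *
a=robot.snapshot('top'); b=robot.snapshot('wrist')
a=cv2.resize(a[120:248,200:360],None,fx=3,fy=3,interpolation=cv2.INTER_CUBIC)
cv2.imwrite('pics/p2.png',np.hstack([a,b])[:,:800] if 0 else np.hstack([a[:,:480],cv2.resize(b,(320,240)) if 0 else b[:,96:416]]))
```

```text
(no output)
```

View pics/p2.png

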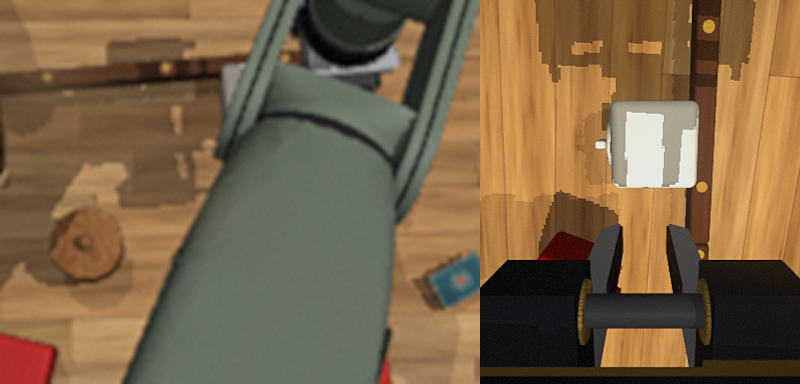

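Wrist view: the timer (655,145) is flush on the rail with its dial to the front (600,145). The fingers are behind its right side, and the red cube (570,245) is clear of them. I lower the fingers and slide the timer along the rail.

{"method": "servo_tool", "body": {"series": [[[0, 0, 3], [0, 0, 0], 0.45], [[0, 0, 3], [0, 0, 0], 0.45], [[0, 0, 2.5], [0, 0, 0], 0.45], [[0, 0, 1], [0, 0, 0], 0.45], [[0.4, 0, 0], [0, 0, 0], 0.45], [[0.4, 0, 0], [0, 0, 0], 0.45], [[0.4, 0, 0], [0, 0, 0], 0.45], [[0.4, 0, 0], [0, 0, 0], 0.45], [[0.4, 0, 0], [0, 0, 0], 0.45]]}}

```text
clock: 9.72
eef_pos: [0.6072, -0.1339, 0.0225]
tcp_rot: [179.8, 0.1, 93.8]
contact_force: [-0.4, -2.6, 1.8]
opening: 0.0259
grip_force: 1.5
```

{"method": "servo_tool", "body": {"series": [[[0.7, 0.01, 0], [0, 0, 0], 0.45], [[0.7, 0.01, 0], [0, 0, 0], 0.45], [[0.7, 0.01, 0], [0, 0, 0], 0.45], [[0.7, 0.01, 0], [0, 0, 0], 0.45], [[0.7, 0.01, 0], [0, 0, 0], 0.45], [[0.7, 0.01, 0], [0, 0, 0], 0.45], [[0.7, 0.01, 0], [0, 0, 0], 0.45], [[0.7, 0.01, 0], [0, 0, 0], 0.45], [[0.7, 0.01, 0], [0, 0, 0], 0.45], [[0.7, 0.01, 0], [0, 0, 0], 0.45]]}}

```text
clock: 10.55
eef_pos: [0.6017, -0.0628, 0.0203]
tcp_rot: [-180.0, -0.0, 93.9]
contact_force: [-0.0, -4.5, 3.4]
opening: 0.0262
grip_force: 1.8
```

Run:
```python
from h import *
b=robot.snapshot('wrist')
cv2.imwrite('pics/p3.png',b)
```

```text
(no output)
```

View pics/p3.png

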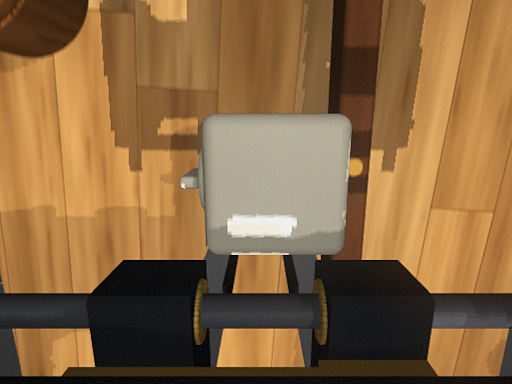

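The timer stays square and in line with the rail. I continue.

{"method": "servo_tool", "body": {"series": [[[0.7, 0.01, 0], [0, 0, 0], 0.45], [[0.7, 0.01, 0], [0, 0, 0], 0.45], [[0.7, 0.01, 0], [0, 0, 0], 0.45], [[0.7, 0.01, 0], [0, 0, 0], 0.45], [[0.7, 0.01, 0], [0, 0, 0], 0.45], [[0.7, 0.01, 0], [0, 0, 0], 0.45], [[0.7, 0.01, 0], [0, 0, 0], 0.45], [[0.7, 0.01, 0], [0, 0, 0], 0.45], [[0.7, 0.01, 0], [0, 0, 0], 0.45], [[0.7, 0.01, 0], [0, 0, 0], 0.45], [[0.7, 0.01, 0], [0, 0, 0], 0.45], [[0.7, 0.01, 0], [0, 0, 0], 0.45], [[0.7, 0.01, 0], [0, 0, 0], 0.45], [[0.7, 0.01, 0], [0, 0, 0], 0.45], [[0.7, 0.01, 0], [0, 0, 0], 0.45], [[0.7, 0.01, 0], [0, 0, 0], 0.45], [[0.7, 0.01, 0], [0, 0, 0], 0.45], [[0.7, 0.01, 0], [0, 0, 0], 0.45]]}}

```text
clock: 12.1
eef_pos: [0.5951, 0.063, 0.0204]
tcp_rot: [-180.0, 0.0, 93.8]
contact_force: [-1.5, -2.1, -0.8]
opening: 0.026
grip_force: 1.1
```

{"method": "servo_tool", "body": {"series": [[[0.4, 0, 0], [0, 0, 0], 0.45], [[0.3, 0, 0], [0, 0, 0], 0.45], [[0.2, 0, 0], [0, 0, 0], 0.45], [[0.2, 0, 0], [0, 0, 0], 0.45], [[0.2, 0, 0], [0, 0, 0], 0.45], [[0.1, 0, 0], [0, 0, 0], 0.45], [[0.1, 0, 0], [0, 0, 0], 0.45]]}}

```text
clock: 12.68
eef_pos: [0.5942, 0.0772, 0.0205]
tcp_rot: [-180.0, 0.0, 93.8]
contact_force: [-1.3, -2.5, -0.9]
opening: 0.0256
grip_force: 1.3
```

{"method": "servo_tool", "body": {"series": [[[0.1, 0, 0], [0, 0, 0], 0.45], [[0.1, 0, 0], [0, 0, 0], 0.45], [[0.1, 0, 0], [0, 0, 0], 0.45], [[0.1, 0, 0], [0, 0, 0], 0.45]]}}

```text
clock: 13.02
eef_pos: [0.594, 0.0812, 0.0204]
tcp_rot: [-180.0, 0.0, 93.8]
contact_force: [-1.3, -3.0, -1.2]
opening: 0.0254
grip_force: 1.4
```

{"method": "servo_tool", "body": {"series": [[[0.1, 0, 0], [0, 0, 0], 0.45], [[0.1, 0, 0], [0, 0, 0], 0.45], [[0.1, 0, 0], [0, 0, 0], 0.45], [[0.1, 0, 0], [0, 0, 0], 0.45]]}}

```text
clock: 13.35
eef_pos: [0.594, 0.0814, 0.0208]
tcp_rot: [-180.0, 0.4, 93.9]
contact_force: [-2.9, -15.9, 1.9]
opening: 0.0257
grip_force: 7.9
```

Run:
```python
from h import *
b=robot.snapshot('wrist')
cv2.imwrite('pics/p4.png',b)
```

```text
(no output)
```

View pics/p4.png

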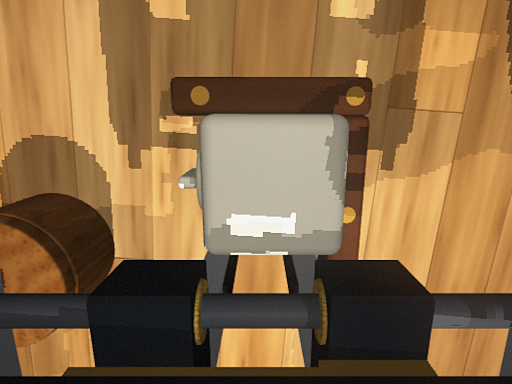

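The wrist view shows the timer snug in the corner: the end block is at row 95 above it, the rail is at col 355, and the dial is to the front (188,180). Next I move the salt cellar clear to the right, pushing low with a slightly tilted hand.

{"method": "servo_tool", "body": {"series": [[[-0.4, 0, 0], [0, 0, 0], 0.45], [[-2, 0, 0], [0, 0, 0], 0.45], [[0, 0, -3], [0, 0, 0], 0.45], [[0, 0, -3], [0, 0, 0], 0.45], [[0, 0, -3], [0, 0, 0], 0.13], [[1.4, -2.55, 0], [0, 0, 0], 0.13], [[1.4, -2.55, 0], [0, 0, 0], 0.13], [[1.4, -2.55, 0], [0, 0, 0], 0.13], [[1.4, -2.55, 0], [0, 0, 0], 0.13], [[1.5, -2.55, 0], [0, 0, 0], 0.13], [[0, 0, 0], [0, 0, 0], 0.13], [[0, 0, 0], [0, 0, 0], 0.13]]}}

```text
clock: 14.4
eef_pos: [0.4631, 0.125, 0.1109]
tcp_rot: [179.9, -0.1, 94.0]
contact_force: [0.1, 0.8, 0.1]
opening: 0.0408
grip_force: 0.0
```

Run:
```python
from h import *
o=np.array([.6461,-.0165]);a=np.radians(3.77);R=np.array([[np.cos(a),np.sin(a)],[-np.sin(a),np.cos(a)]])
s=robot.read_state();print(R@(s['eef_pos'][:2]-o),s['eef_pos'],s['tcp_rot'])
cv2.imwrite('pics/p5.png',robot.snapshot('wrist'))
```

```text
[-0.1732873   0.15324936] [0.46311132 0.12502384 0.11092892] [ 1.79877435e+02 -7.53516489e-02  9.39623399e+01]
```

View pics/p5.png

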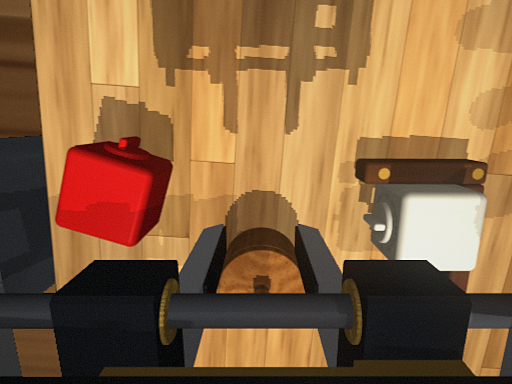

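The salt cellar (260,265) sits centred between the fingers' line, with red (115,190) and the end block (420,172) clear. I tilt, descend and push it to the right.

{"method": "servo_tool", "body": {"series": [[[0, 0, 0], [0, -5, 0], 0.13], [[0.26, 0, 2.99], [0, 0, 0], 0.13], [[0.26, 0, 2.99], [0, 0, 0], 0.13], [[0.2, 0, 2.2], [0, 0, 0], 0.13], [[0.07, 0, 0.8], [0, 0, 0], 0.13], [[-0.5, 0, 0.044], [0, 0, 0], 0.13], [[-0.5, 0, 0.044], [0, 0, 0], 0.13], [[-0.5, 0, 0.044], [0, 0, 0], 0.13], [[-0.5, 0, 0.044], [0, 0, 0], 0.13], [[-0.5, 0, 0.044], [0, 0, 0], 0.13], [[-0.5, 0, 0.044], [0, 0, 0], 0.13]]}}

```text
clock: 15.37
eef_pos: [0.4666, 0.0937, 0.0216]
tcp_rot: [179.8, 4.9, 93.8]
contact_force: [-0.3, 3.2, 2.9]
opening: 0.0412
grip_force: 1.7
```

{"method": "servo_tool", "body": {"series": [[[-0.4, 0, 0.035], [0, 0, 0], 0.13], [[-0.4, 0, 0.035], [0, 0, 0], 0.13], [[-0.4, 0, 0.035], [0, 0, 0], 0.13], [[-0.4, 0, 0.035], [0, 0, 0], 0.13], [[-0.3, 0, 0.026], [0, 0, 0], 0.13]]}}

```text
clock: 15.78
eef_pos: [0.4672, 0.0745, 0.0207]
tcp_rot: [179.9, 5.0, 93.8]
contact_force: [-0.4, 4.9, 4.0]
opening: 0.0408
grip_force: 2.8
```

{"method": "servo_tool", "body": {"series": [[[2, 0, -0.17], [0, 0, 0], 0.13], [[-0.26, 0, -2.99], [0, 0, 0], 0.13], [[-0.26, 0, -2.99], [0, 0, 0], 0.13], [[-0.26, 0, -2.99], [0, 0, 0], 0.13], [[0, 0, 0], [0, 5, 0], 0.13], [[-1.9, -2.1, 0], [0, 0, 0], 0.13], [[-1.9, -2.1, 0], [0, 0, 0], 0.13], [[-2.0, -2.1, 0], [0, 0, 0], 0.13], [[0, 0, 0], [0, 0, 0], 0.13]]}}

```text
clock: 16.53
eef_pos: [0.4015, 0.0295, 0.1084]
tcp_rot: [-179.6, 0.1, 93.7]
contact_force: [-0.1, -0.3, -0.6]
opening: 0.0409
grip_force: 0.0
```

{"method": "servo_tool", "body": {"series": [[[0, 0, 0], [0, 0, 6.92], 0.13], [[0, 0, 0], [0, 0, 6.92], 0.13], [[0, 0, 0], [0, 0, 6.92], 0.13], [[0, 0, 0], [0, 0, 6.92], 0.13], [[0, 0, 0], [0, 0, 6.92], 0.13], [[0, 0, 0], [0, 0, 6.92], 0.13], [[0, 0, 0], [0, 0, 6.92], 0.13], [[0, 0, 0], [0, 0, 6.92], 0.13], [[0, 0, 0], [0, 0, 6.92], 0.13], [[0, 0, 0], [0, 0, 6.92], 0.13], [[0, 0, 0], [0, 0, 6.92], 0.13], [[0, 0, 0], [0, 0, 6.92], 0.13], [[0, 0, 0], [0, 0, 6.92], 0.13], [[0, 0, 0], [0, 0, 0], 0.13]]}}

```text
clock: 17.7
eef_pos: [0.4058, 0.032, 0.1096]
tcp_rot: [179.9, 0.1, 3.8]
contact_force: [-0.6, 0.1, 0.1]
opening: 0.041
grip_force: 0.0
```

Run:
```python
from h import *
o=np.array([.6461,-.0165]);a=np.radians(3.77);R=np.array([[np.cos(a),np.sin(a)],[-np.sin(a),np.cos(a)]])
s=robot.read_state();print(R@(s['eef_pos'][:2]-o),s['eef_pos'],s['tcp_rot'])
cv2.imwrite('pics/p6.png',robot.snapshot('wrist'))
```

```text
[-0.23656761  0.06422587] [0.40582138 0.03203223 0.10956434] [1.79935132e+02 1.15418117e-01 3.79587234e+00]
```

View pics/p6.png

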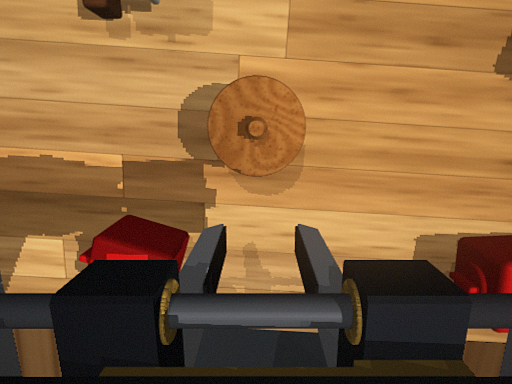

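The salt cellar (257,127) is centred ahead of the fingers. I tilt, lower and push it to the rail.

{"method": "servo_tool", "body": {"series": [[[0, 0, 0], [0, 5, 0], 0.13], [[-0.26, 0, 2.99], [0, 0, 0], 0.13], [[-0.26, 0, 2.99], [0, 0, 0], 0.13], [[-0.19, 0, 2.2], [0, 0, 0], 0.13], [[-0.06, 0, 0.7], [0, 0, 0], 0.13], [[0.6, 0, 0.052], [0, 0, 0], 0.13], [[0.6, 0, 0.052], [0, 0, 0], 0.13], [[0.6, 0, 0.052], [0, 0, 0], 0.13], [[0.6, 0, 0.052], [0, 0, 0], 0.13], [[0.6, 0, 0.052], [0, 0, 0], 0.13], [[0.6, 0, 0.052], [0, 0, 0], 0.13], [[0.6, 0, 0.052], [0, 0, 0], 0.13], [[0.6, 0, 0.052], [0, 0, 0], 0.13], [[0.6, 0, 0.052], [0, 0, 0], 0.13], [[0.6, 0, 0.052], [0, 0, 0], 0.13]]}}

```text
clock: 19.0
eef_pos: [0.4659, 0.0366, 0.0212]
tcp_rot: [180.0, -4.8, 3.9]
contact_force: [-5.5, -0.1, 6.8]
opening: 0.0408
grip_force: 3.5
```

{"method": "servo_tool", "body": {"series": [[[0.6, 0, 0.052], [0, 0, 0], 0.13], [[0.6, 0, 0.052], [0, 0, 0], 0.13], [[0.6, 0, 0.052], [0, 0, 0], 0.13], [[0.6, 0, 0.052], [0, 0, 0], 0.13], [[0.6, 0, 0.052], [0, 0, 0], 0.13], [[0.6, 0, 0.052], [0, 0, 0], 0.13], [[0.6, 0, 0.052], [0, 0, 0], 0.13], [[0.6, 0, 0.052], [0, 0, 0], 0.13], [[0.6, 0, 0.052], [0, 0, 0], 0.13], [[0.6, 0, 0.052], [0, 0, 0], 0.13], [[0.6, 0, 0.052], [0, 0, 0], 0.13], [[0.4, 0, 0.035], [0, 0, 0], 0.13], [[0.4, 0, 0.035], [0, 0, 0], 0.13]]}}

```text
clock: 20.08
eef_pos: [0.5413, 0.0416, 0.0212]
tcp_rot: [180.0, -5.0, 3.9]
contact_force: [-4.5, -0.1, 4.7]
opening: 0.0409
grip_force: 3.3
```

{"method": "servo_tool", "body": {"series": [[[0.4, 0, 0.035], [0, 0, 0], 0.13], [[0.4, 0, 0.035], [0, 0, 0], 0.13], [[0.3, 0, 0.026], [0, 0, 0], 0.13], [[0.3, 0, 0.026], [0, 0, 0], 0.13], [[0.2, 0, 0.017], [0, 0, 0], 0.13], [[0.1, 0, 0.009], [0, 0, 0], 0.13], [[0.1, 0, 0.009], [0, 0, 0], 0.13]]}}

```text
clock: 20.67
eef_pos: [0.5585, 0.0429, 0.0212]
tcp_rot: [180.0, -5.0, 3.9]
contact_force: [-6.2, -0.2, 5.8]
opening: 0.0409
grip_force: 3.4
```

{"method": "servo_tool", "body": {"series": [[[0.1, 0, 0.009], [0, 0, 0], 0.13], [[0.1, 0, 0.009], [0, 0, 0], 0.13], [[0.1, 0, 0.009], [0, 0, 0], 0.13]]}}

```text
clock: 20.92
eef_pos: [0.5614, 0.0431, 0.0212]
tcp_rot: [-180.0, -5.0, 3.9]
contact_force: [-4.7, -0.2, 3.8]
opening: 0.0412
grip_force: 3.0
```

{"method": "servo_tool", "body": {"series": [[[0.1, 0, 0.009], [0, 0, 0], 0.13], [[0.1, 0, 0.009], [0, 0, 0], 0.13], [[0.1, 0, 0.009], [0, 0, 0], 0.13]]}}

```text
clock: 21.17
eef_pos: [0.5635, 0.0432, 0.0211]
tcp_rot: [-180.0, -4.8, 3.9]
contact_force: [-8.2, -0.4, 7.7]
opening: 0.0409
grip_force: 5.0
```

{"method": "servo_tool", "body": {"series": [[[-1, 0, -0.09], [0, 0, 0], 0.13], [[-2.5, 0, -0.22], [0, 0, 0], 0.13], [[0.26, 0, -2.99], [0, 0, 0], 1], [[0.26, 0, -2.99], [0, 0, 0], 1], [[0.26, 0, -2.99], [0, 0, 0], 1], [[0, 0, 0], [0, -5, 0], 1], [[1.7, 1.65, 0], [0, 0, 0], 1], [[1.7, 1.65, 0], [0, 0, 0], 1], [[1.7, 1.65, 0], [0, 0, 0], 1], [[1.75, 1.65, 0], [0, 0, 0], 1]]}}

```text
clock: 22.0
eef_pos: [0.6051, -0.0211, 0.1117]
tcp_rot: [180.0, -0.3, 3.9]
contact_force: [0.8, 0.1, -0.7]
opening: 0.0003
grip_force: 0.0
```

{"method": "servo_tool", "body": {"series": [[[0, 0, 0], [0, 0, -6.92], 1], [[0, 0, 0], [0, 0, -6.92], 1], [[0, 0, 0], [0, 0, -6.92], 1], [[0, 0, 0], [0, 0, -6.92], 1], [[0, 0, 0], [0, 0, -6.92], 1], [[0, 0, 0], [0, 0, -6.92], 1], [[0, 0, 0], [0, 0, -6.92], 1], [[0, 0, 0], [0, 0, -6.92], 1], [[0, 0, 0], [0, 0, -6.92], 1], [[0, 0, 0], [0, 0, -6.92], 1], [[0, 0, 0], [0, 0, -6.92], 1], [[0, 0, 0], [0, 0, -6.92], 1], [[0, 0, 0], [0, 0, -6.92], 1], [[0, 0, 0], [0, 0, 0], 1]]}}

```text
clock: 23.17
eef_pos: [0.604, -0.0205, 0.1115]
tcp_rot: [179.8, 0.0, 94.0]
contact_force: [0.2, 0.2, 0.5]
opening: 0.0004
grip_force: 0.0
```

Run:
```python
from h import *
o=np.array([.6461,-.0165]);a=np.radians(3.77);R=np.array([[np.cos(a),np.sin(a)],[-np.sin(a),np.cos(a)]])
s=robot.read_state();print(R@(s['eef_pos'][:2]-o),s['eef_pos'],s['tcp_rot'])
cv2.imwrite('pics/p7.png',robot.snapshot('wrist'))
```

```text
[-0.0422332  -0.00121384] [ 0.604038   -0.02048811  0.11149227] [1.79791581e+02 3.35291433e-02 9.39537442e+01]
```

View pics/p7.png

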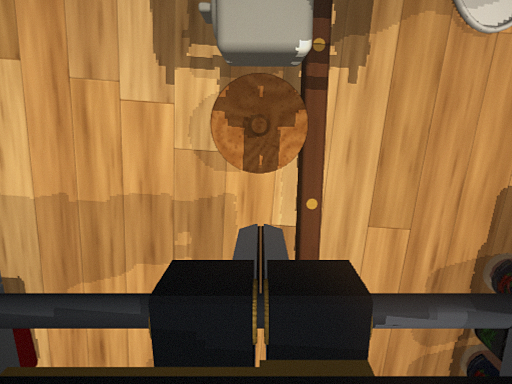

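The wrist view shows the salt cellar (259,122) on the rail, with a small gap to the timer (265,35) and the closed fingers (260,245) in line. I tilt, lower and push it towards the timer.

{"method": "servo_tool", "body": {"series": [[[0, -0.1, 0], [0, 5, 0], 1], [[-0.26, 0, 2.99], [0, 0, 0], 1], [[-0.26, 0, 2.99], [0, 0, 0], 1], [[-0.19, 0, 2.2], [0, 0, 0], 1], [[-0.08, 0, 0.9], [0, 0, 0], 1], [[0.5, 0, 0.044], [0, 0, 0], 1], [[0.5, 0, 0.044], [0, 0, 0], 1], [[0.5, 0, 0.044], [0, 0, 0], 1], [[0.4, 0, 0.035], [0, 0, 0], 1], [[0.3, 0, 0.026], [0, 0, 0], 1], [[0.2, 0, 0.017], [0, 0, 0], 1], [[0.2, 0, 0.017], [0, 0, 0], 1], [[0.1, 0, 0.009], [0, 0, 0], 1]]}}

```text
clock: 24.3
eef_pos: [0.6012, 0.0058, 0.0217]
tcp_rot: [179.8, -4.9, 93.9]
contact_force: [0.5, -4.8, 3.7]
opening: 0.0003
grip_force: 2.3
```

{"method": "servo_tool", "body": {"series": [[[0.1, 0, 0.009], [0, 0, 0], 1], [[0.1, 0, 0.009], [0, 0, 0], 1], [[0.1, 0, 0.009], [0, 0, 0], 1]]}}

```text
clock: 24.55
eef_pos: [0.5998, 0.0094, 0.0205]
tcp_rot: [179.9, -5.0, 93.8]
contact_force: [0.4, -4.2, 3.2]
opening: 0.0006
grip_force: 2.1
```

{"method": "servo_tool", "body": {"series": [[[0.1, 0, 0.009], [0, 0, 0], 1], [[0.1, 0, 0.009], [0, 0, 0], 1], [[0.1, 0, 0.009], [0, 0, 0], 1]]}}

```text
clock: 24.8
eef_pos: [0.5992, 0.0124, 0.0202]
tcp_rot: [180.0, -5.0, 93.9]
contact_force: [0.1, -5.2, 3.3]
opening: 0.0007
grip_force: 2.9
```

{"method": "servo_tool", "body": {"series": [[[0.1, 0, 0.009], [0, 0, 0], 1], [[0.1, 0, 0.009], [0, 0, 0], 1]]}}

```text
clock: 24.97
eef_pos: [0.5992, 0.0128, 0.0202]
tcp_rot: [180.0, -4.8, 93.9]
contact_force: [1.2, -11.6, 4.2]
opening: 0.0005
grip_force: 5.5
```

{"method": "servo_tool", "body": {"series": [[[-1, 0, -0.09], [0, 0, 0], 1], [[-2.5, 0, -0.22], [0, 0, 0], 1], [[0.35, 0, -3.98], [0, 0, 0], 1], [[0.35, 0, -3.98], [0, 0, 0], 1], [[0.35, 0, -3.98], [0, 0, 0], 1], [[0.35, 0, -3.98], [0, 0, 0], 1], [[0, 0, 0], [0, -5, 0], 1], [[-3, -2, 0], [0, 0, 0], 1], [[-3, -2, 0], [0, 0, 0], 1], [[-3, -2, 0], [0, 0, 0], 1], [[-3, -2, 0], [0, 0, 0], 1], [[-3, -2, 0], [0, 0, 0], 1], [[-3, -2, 0], [0, 0, 0], 1], [[-3, -2, 0], [0, 0, 0], 1], [[-3, -2, 0], [0, 0, 0], 1], [[0, 0, 0], [0, 0, 0], 1]]}}

```text
clock: 26.3
eef_pos: [0.4545, -0.2735, 0.1785]
tcp_rot: [-179.8, -0.1, 93.5]
contact_force: [0.4, -0.2, -0.5]
opening: 0.0006
grip_force: 0.0
```

Run:
```python
from h import *
o=np.array([.6461,-.0165]);a=np.radians(3.77);R=np.array([[np.cos(a),np.sin(a)],[-np.sin(a),np.cos(a)]])
C=cam('top'); im=robot.snapshot('top'); cv2.imwrite('pics/t8.png',im)
hsv=cv2.cvtColor(im,cv2.COLOR_BGR2HSV)
def big(m,z,n):
    k=np.zeros(m.shape,np.uint8);k[130:190,195:260]=1; m=m.astype(np.uint8)*k*255
    c=max(cv2.findContours(m,0,2)[0],key=cv2.contourArea)
    p=(R@(ray(C,c[:,0],z)[:,:2]-o).T).T
    rect=cv2.minAreaRect((p*1000).astype(np.float32)); print(n,cv2.contourArea(c),c[:,0].min(0),c[:,0].max(0),rect,'circ',cv2.minEnclosingCircle((p*1000).astype(np.float32)))
big((hsv[...,1]<70)&(hsv[...,2]>110),.062,'timer')
g=lambda X,Y,z: proj(C,[*(R.T@np.array([X,Y])+o),z])[0].round(1)
print('expect timer corners',[g(X,Y,.062) for X,Y in((-.009,.171),(-.009,.109),(-.071,.109),(-.071,.171))],'salt',g(-.043,.0745,.057), 'edges',g(-.008,.0745,.057),g(-.078,.0745,.057),g(-.043,.0395,.057),g(-.043,.1095,.057),'knob',g(-.043,.0745,.07))
u=[int(x) for x in g(-.043,.0745,.057)]
print('row profile',u,[hsv[u[1]+3,c].tolist() for c in range(u[0]-18,u[0]+19,1)])
print('col profile',[hsv[r,u[0]].tolist() for r in range(u[1]-20,u[1]+20,1)])
```

```text
timer 429.5 [198 146] [219 173] ((-49.61277770996094, 139.31768798828125), (61.103858947753906, 80.17382049560547), 86.73063659667969) circ ((-46.19386291503906, 139.32479858398438), 44.076663970947266)
expect timer corners [array([196.8, 146.8]), array([218.1, 145.1]), array([219.5, 165.9]), array([198. , 167.5])] salt [230.8 155.9] edges [229.9 144.3] [231.6 167.6] [242.7 155. ] [218.8 156.8] knob [230.5 154.9]
row profile [230, 155] [[24, 18, 194], [22, 20, 193], [23, 21, 195], [22, 20, 192], [22, 20, 193], [20, 16, 194], [17, 28, 191], [16, 57, 143], [14, 132, 124], [14, 137, 136], [14, 136, 135], [14, 135, 132], [14, 133, 134], [14, 132, 141], [14, 133, 138], [14, 133, 130], [14, 127, 116], [14, 120, 106], [14, 125, 110], [14, 132, 116], [14, 131, 121], [13, 134, 126], [14, 135, 138], [14, 141, 145], [14, 139, 147], [14, 139, 147], [14, 140, 146], [14, 139, 147], [14, 145, 148], [14, 145, 146], [14, 123, 133], [15, 123, 154], [15, 129, 168], [15, 128, 171], [15, 130, 171], [15, 130, 173], [15, 128, 172]]
col profile [[16, 122, 173], [15, 120, 179], [16, 118, 179], [16, 121, 177], [15, 122, 172], [16, 120, 172], [15, 121, 150], [14, 131, 111], [11, 138, 89], [13, 136, 90], [14, 139, 125], [14, 145, 144], [14, 146, 140], [14, 144, 142], [14, 141, 143], [14, 140, 140], [14, 140, 137], [13, 139, 139], [13, 134, 137], [14, 133, 136], [14, 136, 141], [14, 135, 134], [14, 126, 119], [14, 125, 110], [14, 135, 123], [14, 134, 139], [14, 136, 143], [14, 136, 143], [14, 136, 141], [13, 139, 139], [13, 137, 138], [13, 139, 143], [14, 138, 133], [13, 132, 104], [14, 121, 78], [15, 122, 75], [15, 117, 105], [16, 115, 148], [16, 112, 169], [16, 113, 169]]
```

Run:
```python
from h import *
o=np.array([.6461,-.0165]);a=np.radians(3.77);R=np.array([[np.cos(a),np.sin(a)],[-np.sin(a),np.cos(a)]])
C=cam('top'); g=cv2.imread('pics/t8.png').astype(float); g=g[...,0]  # blue: wood dark, timer light
def cross(v):  # first upward crossing of 100
    i=np.argmax(v>100); return i-1+(100-v[i-1])/(v[i]-v[i-1])
rr=lambda p: (R@(ray(C,p,.062)[:,:2]-o).T).T
b=rr([[c,138+cross(g[138:160,c])] for c in range(201,217)])
s=rr([[228-cross(g[r,228:205:-1]),r] for r in range(148,165)])
l=rr([[190+cross(g[r,190:210]),r] for r in range(149,165)])
for n,p,i in(('back',b,0),('right',s,1),('left',l,1)):
    k=np.polyfit(p[:,1-i],p[:,i],1); print(n,'slope',k[0].round(3),'mean',p[:,i].mean().round(4),'resid',np.std(p[:,i]-np.polyval(k,p[:,1-i])).round(4))
```

```text
back slope -0.035 mean -0.0101 resid 0.0004
right slope 0.006 mean 0.1083 resid 0.0002
left slope -0.023 mean 0.1703 resid 0.0001
```

```bash
python3 -c "
from plant import robot
print(robot.finish_job())"
```

```text
the job is handed in; nothing more can be done
None
```

I handed the job in at about 26 s of the 67 s allowed: the timer is flush against the rail and the end block with its dial to the front, and the salt cellar is against the rail and touching the timer. The last top view agreed with this to within about 2 mm, but the hand-in call returned no verdict, and I didn't re-measure the other objects (no unplanned contact seen).

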